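# Unsnap the battery cover of the long meter

### The job

Two test meters lie face down on the repair bench. Open the battery compartment of the longer one: squeeze the snap tab of its cover in towards the fin and, keeping it squeezed, lift the cover straight off. Then set the cover down in the empty metal parts tray, right way up and flat, and let go of it there; do not drop it in.

Things in the scene. Friction and masses are not known exactly. Their poses are not given: they have to be found in the camera images.
- meter: Longer of the two dark grey meters, face down, fixed to the bench: 190 (x) x 96 (y) x 45 mm high plus a 3 mm rubber bumper. Origin: centre of its underside; z up. The cover sits with its origin at x = +30 mm, plate flush with the meter's upper face in a 4 mm deep recess, 1.5 mm play each side. The shorter meter (116 x 84 x 38 mm, same kind of cover) is not part of the job.
- cover: Its battery cover, pale grey, 60 g. Plate 68 (x) x 50 (y) x 4 mm; origin at the centre of the plate's underside, z up, axes parallel to the meter's. Rigid grip fin x = -8 to -4 mm, 24 wide (y); snap tab x = +21 to +24 mm, 20 wide; both centred in y, tops at z = 22 mm. Squeezed along x: 32 mm over the pair free, 23 mm with tab fully in. Rib and hook reach to z = -10 mm; it stands level on them.
- snap_tab (a joint): How far the cover's flexible snap tab is pressed in (m): 0 free, 0.009 fully in. It moves along the cover's -x, towards the fin, against a spring of 350 N/m (3 N fully in) and springs back. Its hook catches 2 to 5 mm under the compartment's edge; with the tab in 6 mm or more the cover lifts straight out freely. The fin does not give.
- tray: The empty, shallow, undivided steel parts tray, fixed: 170 (x) x 150 (y), rim 20 high, walls and floor 4 thick. Origin: centre of its underside on the bench, z up.
Not all that is in view belongs to the job. Several things look just like the tray: the one meant starts farthest to the robot's right.

How it is judged:
By the outcome, as a careful person would: the job done as asked, in the order asked, and still so for the second after the job is handed in, with the robot touching nothing.
It also fails if it takes over 45 s, if anything falls off the work surface, if the arm or the gripper's body presses on something with over 40 N, if the wrist force passes 120 N, or if a joint passes its speed limit or range.

### The arm

A 7-joint arm with a two-finger parallel gripper is mounted at the origin on the work surface. World frame = base frame: x ahead of the robot, y to its left, z up, the work surface at z = 0. Lengths are in mm, angles in rad, forces in N, time in s.
With the tool pointing down it reaches from about 425 to 875 mm from the base axis. Payload 9.9 kg.
Tool frame: the origin (TCP) lies on the centre line of the jaws, within the pads' length; the fingertips stand 19 mm ahead of it and the grasp point (between the pads) is the TCP; y points along the fingers, x is the direction in which the jaws open and shut, and the axes are right-handed (so a half turn about y gives the same grasp; the last joint's range is limited). The gripper opens to 85 mm and grips with 20 to 120 N. Pads are 22 mm wide; open, the fingers measure 114 mm over their backs; the gripper's body (76 mm by 85 mm) begins 54 mm behind the grasp point. The pads swing forward as they close: fully open they stand 13 mm farther back than shut.
Start: joints at [1.179, 0.576, 0.025, 1.437, -0.015, 1.129, -0.057], TCP at [204.504, -643.279, 250.289] pointing down, gripper open.
Joint ranges: [-2.76, 2.76], [-0.34, 2.15], [-1.52, 1.57], [0.19, 2.46], [-1.09, 4.23], [0.17, 1.99], [-2.82, 2.82]. Speed limits (rad/s): [2.22, 2.22, 3.01, 3.01, 3.14, 3.14, 3.14].

### API

Orientations are given as a unit quaternion [w, x, y, z].
In Python, from cell import manip gives the robot as it stands.
- The arm moves only by the tool play_rows, never from a script. Its argument "increments" is a list of rows, each an object with "delta_pos": the shift along the world's x, y, z in cm, a list of three; "rotation": the turn, a rotation vector about the world's x, y, z in degrees, a list of three. In form: [{"delta_pos": [tx, ty, tz], "rotation": [ax, ay, az]}, ...]. A call has 1 to 8 rows; each row is the pose to reach, as a shift and turn from the pose commanded when the call began; what a row does not reach only later rows make up. A row lasts 1/10 s, in which the tool goes at most 50 mm and 8.59 degrees, less where a joint would pass 70% of its speed; a pose out of reach is approached as far as the arm can. A call with a gripper value outside its range is refused whole. "gripper" is the opening, from -1 (shut) to 1 (fully open), so that 0 is half open, set as the call begins (left out, the last holds). The fingers move at their own pace and stop on an object; the grip force is fixed at half the most. Time passes only in rows, so rows that repeat a pose let the fingers close. It gives the time, the measured TCP pose, the force and the opening at its end, in the units of the state.
- manip.state(): the state, without advancing time (a new reading comes with each control period).
- manip.grab_frame(name): name is "scene" or "side" or "wrist"; returns (picture, depth): 384x512x3 uint8, blue, green, red; 384x512 float32, mm along the optical axis (not along the pixel's ray), 0 where there is no reading.
- manip.camera_info(name): a dict with "mtx" (3x3 intrinsics, pixels), "k1" (the pictures are not rectified: a ray, as slopes to the right and down, at radius r is drawn at 1 + k1 r^2 times it, then the intrinsics apply), "rvec" (rotation vector, rad) and "tvec" (3), from world to camera coordinates, as OpenCV has them; the wrist camera has in their place "T_tool_cam" (4x4, takes a point from camera to tool coordinates, whose origin is the TCP and whose axes are the tool frame's). Camera axes: x right, y down, z forward; pixel columns grow to the right and rows downward; lengths in mm; the calibration is good to about 2 mm. A picture is of the moment at which its call begins: read the wrist's pose just before it. camera_info takes no time and is no camera call.
- manip.hand_in(): hands the job in, once; it reports no verdict.
Trained networks look in the newest picture that a camera, given by its name, has taken for a name from the list of things; names that differ only in an ending like _2 or _b are one class to them, and where a whole thing is asked for, a point or a joint stands for the part that bears it (a point fixed in the world has none). Each returns a list of dicts, best first, with "confidence" (0 to 1); they miss things now and then, are a little off and sometimes report something else, mostly with a low value. They report only what shows in the picture. A call takes as long as a camera call. They do not tell look-alikes from the thing itself.
- manip.look_for(camera, target): "point" ([x, y, z] in mm, in world coordinates, good to about 4 mm: the middle of the surface that is visible of it).
- manip.silhouettes(camera, target): "region" (384x512 bool, what is visible of it).
The state is a dict: "t": time; "joints": joint angles; "joint_velocities": joint speeds; "tau": joint torques, N m; "eef_pos": TCP position; "tool_rot": TCP orientation; "force": force on the tool from outside, world axes, zero at the start; "ft_torque": the same for the moment, N m; "opening": finger opening in mm.
Only numpy, scipy, OpenCV 4.12 (cv2) and the standard library are available. Lean on these libraries where they do the work, as an engineer would, in place of code of your own. Each camera call takes 0.05 s, during which the arm holds its last target. There are 200 camera calls.

## Working session

There is one attempt and no reset: what is moved stays moved. The work goes in short steps, Python scripts to look and compute and a tool call to move; the robot and the scene stay as the last step left them, time stands still between calls to the robot, and variables do not carry over. Pictures are saved under pics/ and viewed, about 8 in all and at most 12, crops included, and the job is handed in when it is done.

Besides the shell and the picture viewer there is one more tool, called after "Call:" as name([rows], argument=value, ...), one row to a line, values as JSON. play_rows: Moves the arm, as the interface text tells. Its arguments: {"type":"object","properties":{"increments":{"type":"array","items":{"type":"object","properties":{"delta_pos":{"type":"array","items":{"type":"number"}},"rotation":{"type":"array","items":{"type":"number"}}}}},"gripper":{"type":"number"}},"required":["increments"]}

```bash
mkdir -p pics; ls; cat > h.py <<'E'
import numpy as np, cv2
from cell import manip
from scipy.spatial.transform import Rotation as R
def T_wc(name,st=None):
    ci=manip.camera_info(name)
    if 'rvec' in ci:
        M=np.eye(4);M[:3,:3]=cv2.Rodrigues(np.array(ci['rvec'],float))[0];M[:3,3]=np.ravel(ci['tvec']);return np.linalg.inv(M)
    st=st or manip.state();q=st['tool_rot'];M=np.eye(4);M[:3,:3]=R.from_quat([q[1],q[2],q[3],q[0]]).as_matrix();M[:3,3]=st['eef_pos']
    return M@np.array(ci['T_tool_cam'])
def cloud(name,depth,T):
    ci=manip.camera_info(name);K=np.array(ci['mtx'],float);k=float(np.ravel(ci['k1'])[0])
    v,u=np.mgrid[:384,:512];p=np.stack([u,v],-1).reshape(-1,1,2).astype(float)
    s=cv2.undistortPoints(p,K,np.array([k,0,0,0,0.])).reshape(384,512,2)
    P=np.dstack([s*depth[...,None],depth]);P=P@T[:3,:3].T+T[:3,3];P[depth<=0]=np.nan;return P
E
python3 - <<'E'
from h import *
st=manip.state();print(st)
for c in ["scene","wrist"]:
    T=T_wc(c);im,d=manip.grab_frame(c);cv2.imwrite(f"pics/{c}0.png",im);np.savez(f"{c}0.npz",im=im,P=cloud(c,d,T))
    print(c,T.round(2).tolist())
    for t in ["meter","cover","tray"]:
        for r in manip.look_for(c,t)[:6]:print(c,t,np.round(r['point']),round(r['confidence'],2))
E
```

```text
pics
{'t': 0.0, 'joints': array([ 1.17919026,  0.57654483,  0.02482949,  1.43794353, -0.0149913 ,
        1.12897908, -0.05650571]), 'joint_velocities': array([-0.0002498 ,  0.00039193,  0.0004996 , -0.00112157, -0.00027377,
       -0.00157871,  0.00044274]), 'tau': array([-7.47690701e-04, -7.65765953e+01,  2.24979222e+00, -2.85976195e+01,
        1.51484460e-02,  1.25843353e-02, -6.08368481e-06]), 'eef_pos': array([ 204.38396272, -642.85876478,  249.42121577]), 'tool_rot': array([ 0.57107412, -0.57042026,  0.41792967, -0.41692908]), 'force': array([-0.14499329,  0.44671742, -0.67400659]), 'ft_torque': array([ 0.00136725, -0.00915516, -0.06674412]), 'opening': 85.28485931067608}
scene [[0.45, 0.5, -0.74, 1223.48], [0.89, -0.26, 0.36, -367.45], [-0.01, -0.82, -0.57, 644.97], [0.0, 0.0, 0.0, 1.0]]
scene meter [567. 236.  44.] 0.89
scene meter [567. 243.  40.] 0.26
scene cover [569. 243.  42.] 0.69
scene tray [ 298. -172.    5.] 0.91
scene tray [ 601. -258.    2.] 0.69
wrist [[0.3, -0.9, -0.3, 281.86], [-0.95, -0.29, -0.09, -618.53], [-0.0, 0.32, -0.95, 374.14], [0.0, 0.0, 0.0, 1.0]]
```

View pics/scene0.png

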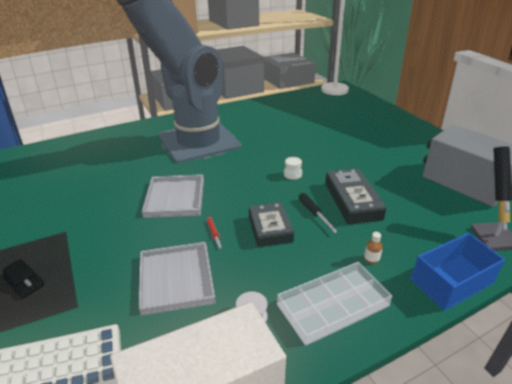

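The scene camera faces the robot, so the robot's right is image left. The longer meter is at about (355,195) and the shorter at (271,223). Tray look-alikes are at (174,195) and (176,277). I'll check the side camera for others.

```bash
python3 - <<'E'
from h import *
c="side";T=T_wc(c);im,d=manip.grab_frame(c);np.savez("side0.npz",im=im,P=cloud(c,d,T))
print(T.round(2).tolist())
for t in ["meter","cover","tray"]:
    for r in manip.look_for(c,t)[:6]:print(c,t,np.round(r['point']),round(r['confidence'],2))
s=np.load("scene0.npz");P=s['P'];
def reg(u0,u1,v0,v1,z0,z1):
    Q=P[v0:v1,u0:u1].reshape(-1,3);Q=Q[(Q[:,2]>z0)&(Q[:,2]<z1)];r=cv2.minAreaRect(Q[:,:2].astype(np.float32));print(len(Q),r,np.percentile(Q[:,2],[5,50,95]))
reg(320,392,160,226,30,90);reg(245,297,200,248,25,80)
reg(138,208,172,220,8,40);reg(132,218,240,314,8,40)
a=cv2.resize(s['im'][150:320,120:400],None,fx=2.2,fy=2.2,interpolation=2)
b=cv2.resize(im,(a.shape[1],a.shape[1]*384//512))[: ]
b=cv2.resize(im,(280,210)) if 0 else im
W=800;o=np.zeros((600,W,3),np.uint8);a=cv2.resize(a,(400,243));o[:243,:400]=a;o[216:600,288:800]=b;cv2.imwrite("pics/m1.png",o)
E
```

```text
[[0.99, -0.07, 0.13, 328.21], [-0.15, -0.59, 0.8, -630.29], [0.02, -0.81, -0.59, 501.11], [0.0, 0.0, 0.0, 1.0]]
side meter [522. 218.  41.] 0.66
side cover [560. 240.  46.] 0.61
side tray [ 600. -272.    3.] 0.78
side tray [ 298. -179.    4.] 0.71
1788 ((538.7903442382812, 254.49185180664062), (103.5894775390625, 196.6545867919922), 73.28328704833984) [34.13196787 45.98821796 50.10526398]
1278 ((542.9329833984375, -3.7852706909179688), (90.25654602050781, 124.0579833984375), 74.71593475341797) [29.03496227 38.8835592  49.45310407]
680 ((312.0655212402344, -170.3529052734375), (171.02760314941406, 198.99046325683594), 67.64076232910156) [ 8.73349631 16.64254169 22.37341518]
1196 ((594.353515625, -247.28309631347656), (179.6830291748047, 184.84507751464844), 75.82472229003906) [ 8.20761479 17.04111751 23.04882706]
```

View pics/m1.png

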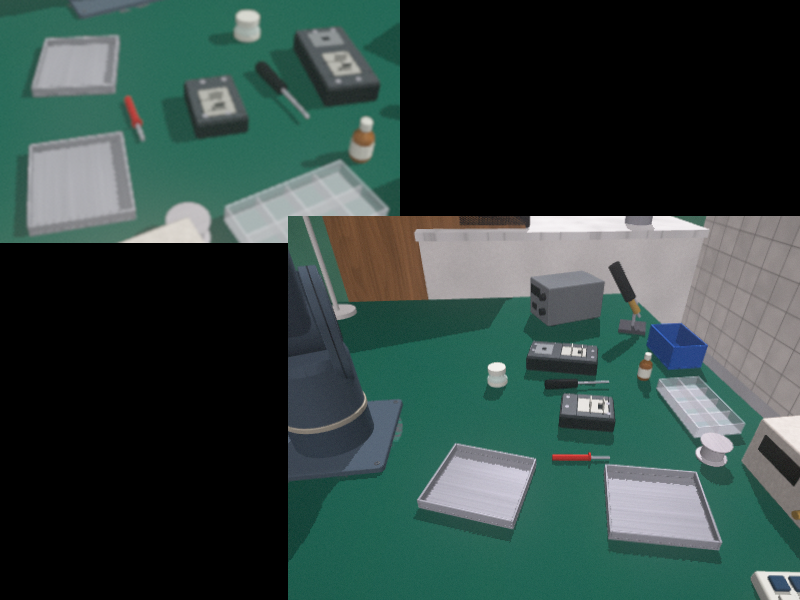

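```bash
python3 - <<'E'
from h import *
st=manip.state();q=st['tool_rot'];M=R.from_quat([q[1],q[2],q[3],q[0]]).as_matrix();print(M.round(3))
print(np.degrees(np.arctan2(M[1,0],M[0,0])), manip.camera_info('wrist'))
E
```

```text
[[ 0.303 -0.     0.953]
 [-0.953  0.     0.303]
 [-0.    -1.    -0.   ]]
-72.36555912454588 {'mtx': array([[296.14187437,   0.        , 257.37771186],
       [  0.        , 296.14187437, 192.94591356],
       [  0.        ,   0.        ,   1.        ]]), 'k1': -0.013413218450247594, 'T_tool_cam': array([[ 9.99999429e-01, -1.05388870e-03, -1.77614977e-04,
        -4.00850731e-02],
       [-1.64608638e-04, -3.16084051e-01,  9.48731177e-01,
        -1.24364514e+02],
       [-1.05599833e-03, -9.48730606e-01, -3.16084044e-01,
         8.12390430e+01],
       [ 0.00000000e+00,  0.00000000e+00,  0.00000000e+00,
         1.00000000e+00]])}
```

View pics/wrist0.png

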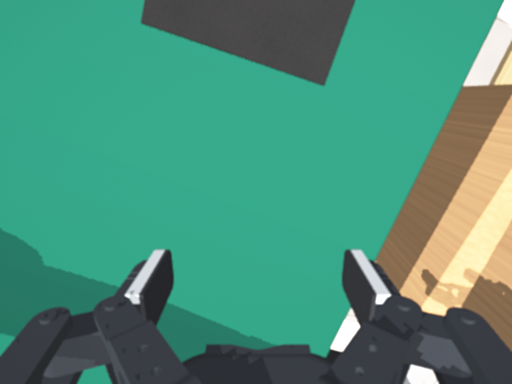

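The wrist view shows only bare bench and a black mat, with no further tray there. So the tray meant is the one at scene (176,277), y ≈ -265. The other is at y ≈ -175. I'll move over the longer meter.

Call:
play_rows([
  {"delta_pos":[30.1,21.9,0],"rotation":[0,0,20]},
  {"delta_pos":[30.1,21.9,0],"rotation":[0,0,20]},
  {"delta_pos":[30.1,21.9,0],"rotation":[0,0,20]},
  {"delta_pos":[30.1,21.9,0],"rotation":[0,0,20]},
  {"delta_pos":[30.1,21.9,0],"rotation":[0,0,20]},
  {"delta_pos":[30.1,21.9,0],"rotation":[0,0,20]},
  {"delta_pos":[30.1,21.9,0],"rotation":[0,0,20]},
  {"delta_pos":[30.1,21.9,0],"rotation":[0,0,20]},
])

```text
t: 1.4
eef_pos: [510.3, -419.4, 250.3]
tool_rot: [0.637, -0.634, 0.31, -0.31]
force: [0.3, -0.1, 0.7]
opening: 85.4
```

Call:
play_rows([
  {"delta_pos":[13.4,33.4,0],"rotation":[0,0,20]},
  {"delta_pos":[13.4,33.4,0],"rotation":[0,0,20]},
  {"delta_pos":[13.4,33.4,0],"rotation":[0,0,20]},
  {"delta_pos":[13.4,33.4,0],"rotation":[0,0,20]},
  {"delta_pos":[13.4,33.4,0],"rotation":[0,0,20]},
  {"delta_pos":[13.4,33.4,0],"rotation":[0,0,20]},
  {"delta_pos":[13.4,33.4,0],"rotation":[0,0,20]},
  {"delta_pos":[13.4,33.4,0],"rotation":[0,0,20]},
])

```text
t: 2.2
eef_pos: [641.4, -81.8, 250.4]
tool_rot: [0.682, -0.678, 0.194, -0.194]
force: [-0.1, 0.6, 0.0]
opening: 85.5
```

Call:
play_rows([
  {"delta_pos":[-6.9,33.4,-5],"rotation":[0,0,15.7]},
  {"delta_pos":[-6.9,33.4,-5],"rotation":[0,0,15.7]},
  {"delta_pos":[-6.9,33.4,-5],"rotation":[0,0,15.7]},
  {"delta_pos":[-6.9,33.4,-5],"rotation":[0,0,15.7]},
  {"delta_pos":[-6.9,33.4,-5],"rotation":[0,0,15.7]},
  {"delta_pos":[-6.9,33.4,-5],"rotation":[0,0,15.7]},
  {"delta_pos":[-6.9,33.4,-5],"rotation":[0,0,15.7]},
  {"delta_pos":[-6.9,33.4,-5],"rotation":[0,0,15.7]},
])

```text
t: 3.0
eef_pos: [567.3, 251.7, 199.7]
tool_rot: [0.701, -0.699, 0.1, -0.098]
force: [0.3, -0.5, 0.3]
opening: 85.5
```

```bash
python3 - <<'E'
from h import *
manip.grab_frame("wrist")
st=manip.state();T=T_wc("wrist",st);im,d=manip.grab_frame("wrist");P=cloud("wrist",d,T);np.savez("w1.npz",im=im,P=P);cv2.imwrite("pics/w1.png",im)
print(st['eef_pos'],st['tool_rot'])
for t in ["cover","meter"]:
    for r in manip.look_for("wrist",t)[:4]:print(t,np.round(r['point'],1),round(r['confidence'],2))
for r in manip.silhouettes("wrist","cover")[:2]:
    m=r['region'];Q=P[m];v,u=np.nonzero(m);print(r['confidence'],u.min(),u.max(),v.min(),v.max(),m.sum(),np.nanpercentile(Q[:,2],[5,25,50,75,95]))
    for lo,hi in((40,50),(58,70)):
        q=Q[(Q[:,2]>lo)&(Q[:,2]<hi)]
        if len(q)>20:print(lo,len(q),cv2.minAreaRect(q[:,:2].astype(np.float32)))
E
```

```text
[568.89883673 247.59083741 199.89779883] [ 0.70039293 -0.69952467  0.10075513 -0.09981677]
cover [560.2 252.1  42.2] 0.9
meter [521.  270.6  39.8] 0.95
0.92 219 289 157 207 3162 [44.38146576 45.17754366 45.68595133 46.21894742 62.16786851]
40 2902 ((564.92724609375, 247.65716552734375), (50.33177185058594, 68.23129272460938), 72.4904556274414)
58 185 ((573.4744262695312, 245.29043579101562), (24.058958053588867, 31.817808151245117), 73.21522521972656)
```

View pics/w1.png

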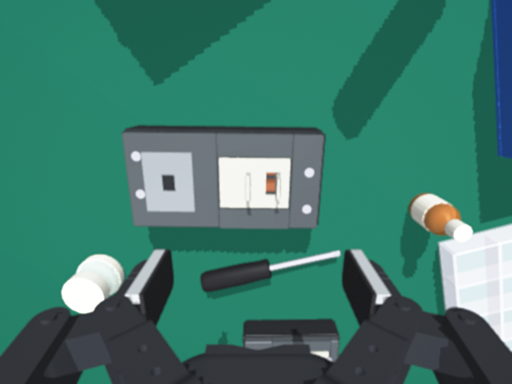

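The wrist view shows the long meter from (125,130) to (322,225). Its cover spans (219–289,157–207), with the fin at u≈249 and the orange-hooked tab at u≈278 on the +x side. That matches the description. The short meter is at (290,335) and stays untouched. I'll come down in steps.

Call:
play_rows([
  {"delta_pos":[-0.18,0.29,-3.5],"rotation":[0,0,-0.5]},
  {"delta_pos":[-0.18,0.29,-7],"rotation":[0,0,-0.5]},
  {"delta_pos":[-0.18,0.29,-8.5],"rotation":[0,0,-0.5]},
  {"delta_pos":[-0.18,0.29,-9],"rotation":[0,0,-0.5]},
  {"delta_pos":[-0.18,0.29,-9],"rotation":[0,0,-0.5]},
  {"delta_pos":[-0.18,0.29,-9],"rotation":[0,0,-0.5]},
  {"delta_pos":[-0.18,0.29,-9],"rotation":[0,0,-0.5]},
], gripper=0.4)

```text
t: 3.95
eef_pos: [569.5, 246.7, 111.6]
tool_rot: [0.7, -0.699, 0.105, -0.106]
force: [0.2, 0.1, -0.1]
opening: 60.1
```

```bash
python3 - <<'E'
from h import *
st=manip.state();T=T_wc("wrist",st);im,d=manip.grab_frame("wrist");P=cloud("wrist",d,T);np.savez("w2.npz",im=im,P=P);cv2.imwrite("pics/w2.png",im)
q=st['tool_rot'];M=R.from_quat([q[1],q[2],q[3],q[0]]).as_matrix()
print(st['eef_pos'],M.round(4).tolist(),st['opening'])
for r in manip.silhouettes("wrist","cover")[:1]:
    m=r['region'];Q=P[m];v,u=np.nonzero(m);print(r['confidence'],u.min(),u.max(),v.min(),v.max())
    for lo,hi in((40,50),(58,70)):
        q=Q[(Q[:,2]>lo)&(Q[:,2]<hi)]
        if len(q)>20:
            print(lo,len(q),cv2.minAreaRect(q[:,:2].astype(np.float32)),np.median(q[:,2]))
            t=(q-st['eef_pos'])@M; print('tool x range',np.percentile(t[:,0],[1,99]),'tool z',np.percentile(t[:,2],[1,99]))
E
```

```text
[569.50655849 246.68344653 111.59183979] [[0.9553, 0.002, 0.2956], [-0.2956, 0.0009, 0.9553], [0.0016, -1.0, 0.0014]] 60.130572902635905
0.69 200 302 181 251
40 5815 ((565.1232299804688, 247.620849609375), (54.166725158691406, 70.88197326660156), 72.39463806152344) 45.646587053384025
tool x range [-38.47924901  29.16161116] tool z [-26.36682391  24.51851221]
58 409 ((573.0745849609375, 245.53404235839844), (24.41109275817871, 32.32085418701172), 74.25830841064453) 63.37370451623596
tool x range [-12.42812076  19.89270523] tool z [-11.78471309  11.65788563]
```

View pics/w2.png

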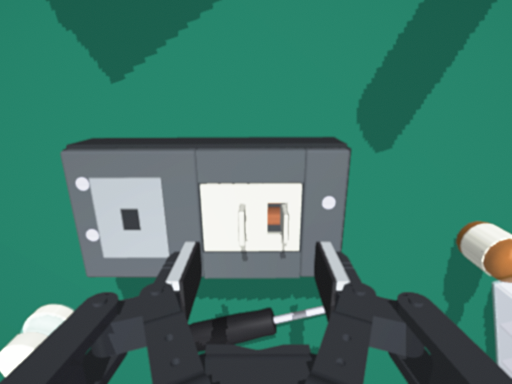

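Call:
play_rows([
  {"delta_pos":[-0.05,0.02,-2],"rotation":[0,0,0]},
  {"delta_pos":[-0.05,0.02,-3.2],"rotation":[0,0,0]},
  {"delta_pos":[-0.05,0.02,-4],"rotation":[0,0,0]},
  {"delta_pos":[-0.05,0.02,-4.3],"rotation":[0,0,0]},
  {"delta_pos":[-0.05,0.02,-4.3],"rotation":[0,0,0]},
  {"delta_pos":[-0.05,0.02,-4.3],"rotation":[0,0,0]},
])

```text
t: 4.65
eef_pos: [568.5, 247.0, 67.7]
tool_rot: [0.699, -0.699, 0.105, -0.106]
force: [0.0, -0.4, 1.3]
opening: 60.1
```

Call:
play_rows([
  {"delta_pos":[0,0,0],"rotation":[0,0,0]},
  {"delta_pos":[0,0,0],"rotation":[0,0,0]},
  {"delta_pos":[0,0,0],"rotation":[0,0,0]},
], gripper=-0.25)

```text
t: 4.95
eef_pos: [568.7, 246.9, 67.7]
tool_rot: [0.699, -0.699, 0.105, -0.106]
force: [2.2, -0.1, 0.3]
opening: 31.9
```

Call:
play_rows([
  {"delta_pos":[0,0,0],"rotation":[0,0,0]},
  {"delta_pos":[0,0,0],"rotation":[0,0,0]},
  {"delta_pos":[0,0,0],"rotation":[0,0,0]},
  {"delta_pos":[0,0,0],"rotation":[0,0,0]},
  {"delta_pos":[0,0,0],"rotation":[0,0,0]},
  {"delta_pos":[0,0,0],"rotation":[0,0,0]},
], gripper=-0.65)

```text
t: 5.55
eef_pos: [568.5, 247.0, 68.1]
tool_rot: [0.699, -0.699, 0.105, -0.106]
force: [-1.7, -0.7, 7.6]
opening: 20.9
```

Call:
play_rows([
  {"delta_pos":[0,0,0.1],"rotation":[0,0,0]},
  {"delta_pos":[0,0,0.4],"rotation":[0,0,0]},
  {"delta_pos":[0,0,1],"rotation":[0,0,0]},
  {"delta_pos":[0,0,2],"rotation":[0,0,0]},
  {"delta_pos":[0,0,4],"rotation":[0,0,0]},
  {"delta_pos":[0,0,6],"rotation":[0,0,0]},
  {"delta_pos":[0,0,8],"rotation":[0,0,0]},
  {"delta_pos":[0,0,8],"rotation":[0,0,0]},
])

```text
t: 6.35
eef_pos: [569.6, 247.6, 150.6]
tool_rot: [0.7, -0.698, 0.104, -0.107]
force: [0.1, -0.0, -0.9]
opening: 21.0
```

```bash
python3 - <<'E'
from h import *
st=manip.state();print(st['eef_pos'],st['force'],st['opening'])
T=T_wc("wrist",st);im,d=manip.grab_frame("wrist");P=cloud("wrist",d,T)
q=st['tool_rot'];M=R.from_quat([q[1],q[2],q[3],q[0]]).as_matrix()
for r in manip.silhouettes("wrist","cover")[:1]:
    m=r['region'];t=(P[m]-st['eef_pos'])@M;print(r['confidence'],np.nanpercentile(t,[2,25,50,75,98],axis=0).round(1))
im2,_=manip.grab_frame("side")
cv2.imwrite("pics/l1.png",np.hstack([im[100:384,100:420],cv2.resize(im2[100:220,200:400],(473,284),interpolation=2)]))
E
```

```text
[569.57840812 247.62826278 150.64747911] [ 0.09253706 -0.04906088 -0.85443606] 21.0323158185187
```

View pics/l1.png

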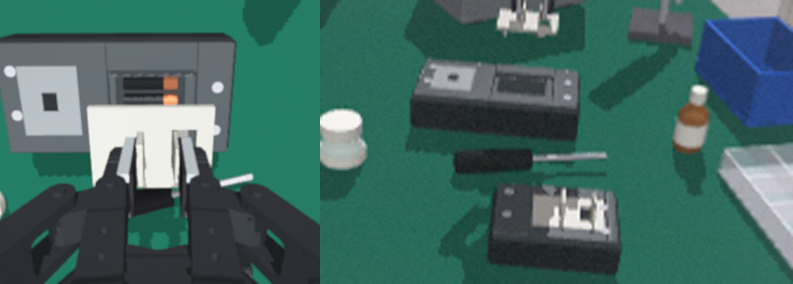

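The left crop shows the cover held level in the jaws above the open compartment at (150,90). The side crop confirms that the long meter is open and the short meter still has its cover. I'll carry the cover to the tray.

Call:
play_rows([
  {"delta_pos":[0.1,-2,1],"rotation":[0,0,0]},
  {"delta_pos":[0.4,-5,2],"rotation":[0,0,0]},
  {"delta_pos":[0.6,-9,2],"rotation":[0,0,0]},
  {"delta_pos":[0.8,-13,2],"rotation":[0,0,0]},
  {"delta_pos":[1,-17,2],"rotation":[0,0,0]},
  {"delta_pos":[1.2,-21,2],"rotation":[0,0,0]},
  {"delta_pos":[1.4,-25,2],"rotation":[0,0,0]},
  {"delta_pos":[1.6,-29,2],"rotation":[0,0,0]},
])

```text
t: 7.3
eef_pos: [583.5, -44.8, 166.2]
tool_rot: [-0.699, 0.699, -0.106, 0.105]
force: [0.7, -0.1, -0.5]
opening: 20.4
```

Call:
play_rows([
  {"delta_pos":[0.3,-4,0],"rotation":[0,0,0]},
  {"delta_pos":[0.5,-8,0],"rotation":[0,0,0]},
  {"delta_pos":[0.8,-12,0],"rotation":[0,0,0]},
  {"delta_pos":[1,-16,0],"rotation":[0,0,0]},
  {"delta_pos":[1.2,-19,0],"rotation":[0,0,0]},
  {"delta_pos":[1.2,-21,0],"rotation":[0,0,0]},
  {"delta_pos":[1.2,-22,0],"rotation":[0,0,0]},
  {"delta_pos":[1.2,-22,0],"rotation":[0,0,0]},
])

```text
t: 8.1
eef_pos: [595.4, -264.4, 166.2]
tool_rot: [-0.699, 0.699, -0.107, 0.106]
force: [0.5, 0.6, -1.5]
opening: 20.8
```

```bash
python3 - <<'E'
from h import *
st=manip.state();print(st['eef_pos'],st['force'],st['opening'])
T=T_wc("wrist",st);im,d=manip.grab_frame("wrist");P=cloud("wrist",d,T);cv2.imwrite("pics/t1.png",im);np.savez("t1.npz",im=im,P=P)
q=st['tool_rot'];M=R.from_quat([q[1],q[2],q[3],q[0]]).as_matrix();print(M.round(3).tolist())
Z=P[...,2]
t=(P-st['eef_pos'])@M
# cover plate: tool y (down) 15..35
w=(t[...,1]>15)&(t[...,1]<40)&(im.min(2)>150)
Q=t[w];A=np.c_[Q[:,0],Q[:,2],np.ones(len(Q))];c=np.linalg.lstsq(A,Q[:,1],rcond=None)[0];print('plate',len(Q),c,np.percentile(Q,[2,50,98],axis=0).round(1).tolist(),cv2.minAreaRect(Q[:,[0,2]].astype(np.float32)))
for r in manip.silhouettes("wrist","tray")[:2]:
    m=r['region'];Q=P[m];Q=Q[Q[:,2]<30];print(r['confidence'],cv2.minAreaRect(Q[:,:2].astype(np.float32)),np.percentile(Q[:,2],[5,50,95]))
E
```

```text
[ 595.44220492 -264.35156521  166.19694405] [ 0.51009784  0.55810845 -1.45696455] 20.82468967659405
[[0.955, -0.002, 0.297], [-0.297, 0.0, 0.955], [-0.002, -1.0, -0.0]]
plate 6521 [2.37904244e-02 5.76330651e-03 2.27199360e+01] [[-36.7, 21.0, -22.9], [-3.2, 22.5, 11.1], [29.3, 26.3, 24.8]] ((-3.636463165283203, -0.2540149688720703), (68.53263092041016, 51.083988189697266), 0.15343521535396576)
0.63 ((593.6445922851562, -267.19140625), (161.34559631347656, 182.54469299316406), 75.30350494384766) [ 3.62370427  4.90104795 20.58290789]
0.56 ((362.9704284667969, -201.99868774414062), (153.52151489257812, 50.89573669433594), 58.057865142822266) [ 3.29928014  5.70348633 20.70525992]
```

View pics/t1.png

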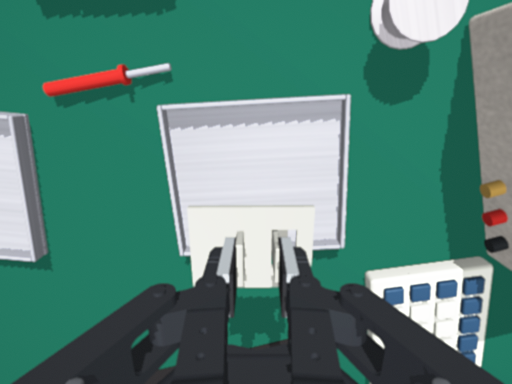

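The view shows the empty, undivided tray spanning (160–350, 95–255), with the cover held level above it. The other tray, at the left edge around (20,190), is at y ≈ -200, so it is less far to the right. I'll lower the cover.

Call:
play_rows([
  {"delta_pos":[0.2,-0.3,-2],"rotation":[0,0,0]},
  {"delta_pos":[0.2,-0.3,-5],"rotation":[0,0,0]},
  {"delta_pos":[0.2,-0.3,-8],"rotation":[0,0,0]},
  {"delta_pos":[0.2,-0.3,-10.5],"rotation":[0,0,0]},
  {"delta_pos":[0.2,-0.3,-11.7],"rotation":[0,0,0]},
  {"delta_pos":[0.2,-0.3,-12],"rotation":[0,0,0]},
  {"delta_pos":[0.2,-0.3,-12],"rotation":[0,0,0]},
  {"delta_pos":[0.2,-0.3,-12],"rotation":[0,0,0]},
])

```text
t: 9.0
eef_pos: [599.1, -266.1, 48.6]
tool_rot: [-0.699, 0.699, -0.105, 0.106]
force: [-0.4, -0.3, -0.3]
opening: 20.9
```

Call:
play_rows([
  {"delta_pos":[0,0,-0.1],"rotation":[0,0,0]},
  {"delta_pos":[0,0,-0.2],"rotation":[0,0,0]},
  {"delta_pos":[0,0,-0.2],"rotation":[0,0,0]},
  {"delta_pos":[0,0,-0.2],"rotation":[0,0,0]},
])

```text
t: 9.4
eef_pos: [598.2, -266.3, 45.5]
tool_rot: [-0.699, 0.699, -0.105, 0.106]
force: [0.3, -0.1, -1.3]
opening: 20.8
```

Call:
play_rows([
  {"delta_pos":[0,0,-0.1],"rotation":[0,0,0]},
  {"delta_pos":[0,0,-0.2],"rotation":[0,0,0]},
  {"delta_pos":[0,0,-0.3],"rotation":[0,0,0]},
  {"delta_pos":[0,0,-0.3],"rotation":[0,0,0]},
])

```text
t: 9.8
eef_pos: [598.1, -266.1, 42.0]
tool_rot: [0.699, -0.699, 0.106, -0.105]
force: [-0.5, 0.4, -0.4]
opening: 20.9
```

Call:
play_rows([
  {"delta_pos":[0,0,-0.1],"rotation":[0,0,0]},
  {"delta_pos":[0,0,-0.1],"rotation":[0,0,0]},
  {"delta_pos":[0,0,-0.1],"rotation":[0,0,0]},
])

```text
t: 10.1
eef_pos: [598.2, -266.2, 41.3]
tool_rot: [0.699, -0.699, 0.106, -0.106]
force: [0.2, -0.1, -0.2]
opening: 21.1
```

Call:
play_rows([
  {"delta_pos":[0,0,-0.05],"rotation":[0,0,0]},
  {"delta_pos":[0,0,-0.1],"rotation":[0,0,0]},
  {"delta_pos":[0,0,-0.1],"rotation":[0,0,0]},
])

```text
t: 10.4
eef_pos: [598.3, -266.2, 40.9]
tool_rot: [-0.699, 0.699, -0.105, 0.106]
force: [-2.2, 1.1, 6.0]
opening: 20.9
```

Contact reads 6 N. I'll release gently, in steps.

Call:
play_rows([
  {"delta_pos":[0,0,0]},
  {"delta_pos":[0,0,0]},
], gripper=-0.4)

```text
schema error: expected keys delta_pos, rotation
```

Call:
play_rows([
  {"delta_pos":[0,0,0]},
  {"delta_pos":[0,0,0]},
], gripper=-0.28)

```text
schema error: expected keys delta_pos, rotation
```

Call:
play_rows([
  {"delta_pos":[0,0,0]},
  {"delta_pos":[0,0,0]},
  {"delta_pos":[0,0,0]},
], gripper=-0.15)

```text
schema error: expected keys delta_pos, rotation
```

Call:
play_rows([
  {"delta_pos":[0,0,0]},
  {"delta_pos":[0,0,0]},
  {"delta_pos":[0,0,0]},
  {"delta_pos":[0,0,0]},
], gripper=0.3)

```text
schema error: expected keys delta_pos, rotation
```

Call:
play_rows([
  {"delta_pos":[0,0,0],"rotation":[0,0,0]},
  {"delta_pos":[0,0,0],"rotation":[0,0,0]},
], gripper=-0.4)

```text
t: 10.6
eef_pos: [598.3, -266.2, 40.4]
tool_rot: [-0.699, 0.699, -0.105, 0.106]
force: [0.3, -0.2, 1.8]
opening: 25.4
```

Call:
play_rows([
  {"delta_pos":[0,0,0],"rotation":[0,0,0]},
  {"delta_pos":[0,0,0],"rotation":[0,0,0]},
], gripper=-0.28)

```text
t: 10.8
eef_pos: [598.2, -266.2, 40.2]
tool_rot: [0.699, -0.699, 0.106, -0.106]
force: [-0.4, 0.4, 0.5]
opening: 30.7
```

Call:
play_rows([
  {"delta_pos":[0,0,0],"rotation":[0,0,0]},
  {"delta_pos":[0,0,0],"rotation":[0,0,0]},
  {"delta_pos":[0,0,0],"rotation":[0,0,0]},
], gripper=-0.15)

```text
t: 11.1
eef_pos: [598.1, -266.2, 40.2]
tool_rot: [0.699, -0.699, 0.106, -0.105]
force: [-0.4, -0.1, 0.4]
opening: 36.2
```

Call:
play_rows([
  {"delta_pos":[0,0,0],"rotation":[0,0,0]},
  {"delta_pos":[0,0,0],"rotation":[0,0,0]},
  {"delta_pos":[0,0,0],"rotation":[0,0,0]},
  {"delta_pos":[0,0,0],"rotation":[0,0,0]},
], gripper=0.3)

```text
t: 11.5
eef_pos: [598.2, -266.2, 40.3]
tool_rot: [0.699, -0.699, 0.106, -0.106]
force: [0.4, -0.2, -0.6]
opening: 55.7
```

Released. I'll go straight up and check.

Call:
play_rows([
  {"delta_pos":[0,0,1],"rotation":[0,0,0]},
  {"delta_pos":[0,0,3],"rotation":[0,0,0]},
  {"delta_pos":[0,0,6],"rotation":[0,0,0]},
  {"delta_pos":[0,0,10],"rotation":[0,0,0]},
  {"delta_pos":[0,0,13],"rotation":[0,0,0]},
  {"delta_pos":[0,0,15],"rotation":[0,0,0]},
  {"delta_pos":[0,0,15],"rotation":[0,0,0]},
  {"delta_pos":[0,0,15],"rotation":[0,0,0]},
])

```text
t: 12.3
eef_pos: [598.2, -266.2, 190.9]
tool_rot: [-0.699, 0.699, -0.105, 0.106]
force: [0.9, -0.5, 0.2]
opening: 55.5
```

```bash
python3 - <<'E'
from h import *
st=manip.state();print(st['eef_pos'],st['opening'])
T=T_wc("wrist",st);im,d=manip.grab_frame("wrist");P=cloud("wrist",d,T);cv2.imwrite("pics/f1.png",im)
for r in manip.silhouettes("wrist","cover")[:2]:
    Q=P[r['region']];print(r['confidence'],np.percentile(Q[:,2],[2,25,50,75,98]).round(1))
    q=Q[(Q[:,2]>10)&(Q[:,2]<24)];print(np.linalg.lstsq(np.c_[q[:,:2]-q[:,:2].mean(0),np.ones(len(q))],q[:,2],rcond=None)[0],cv2.minAreaRect(q[:,:2].astype(np.float32)))
for r in manip.silhouettes("wrist","tray")[:1]:
    Q=P[r['region']];print(cv2.minAreaRect(Q[:,:2].astype(np.float32)))
E
```

```text
[ 598.17180677 -266.18586903  190.92209224] 55.47490848317316
0.63 [nan nan nan nan nan]
[-1.45943828e-03  2.58138527e-04  1.85906657e+01] ((590.8502807617188, -263.81591796875), (50.04685592651367, 68.09083557128906), 72.883544921875)
((349.6835632324219, -193.80067443847656), (149.6251220703125, 63.048954010009766), 64.29654693603516)
```

View pics/f1.png

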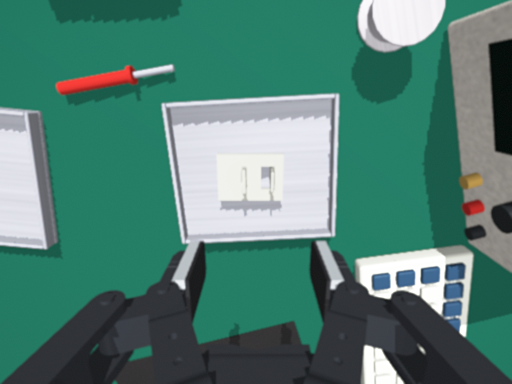

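The cover lies flat and right way up in the middle of the tray, around (250,178). Its plate top is at z 18.6, where 18 is expected, and its slope is under 0.2%. The gripper is clear, so I'm handing in.

```bash
python3 -c "
from cell import manip
print(manip.hand_in())"
```

```text
the job is handed in; nothing more can be done
None
```

The longer meter's battery compartment is open, and its cover lies flat and right way up in the middle of the right-hand parts tray. I handed the job in at about 12.4 s.

- **Opening:** I squeezed the fin and tab along the cover's x axis and lifted straight up. The opening read about 21 mm, against 23 mm expected with the tab fully in. I put this down to the pads or the readout and carried on. The wrist and side pictures showed the compartment open and the short meter's cover still in place.
- **Placing:** I lowered the cover until it touched the tray floor at about 6 N. I then opened the jaws in steps and went straight up.
- **Final check:** The plate top is at z ≈ 18.6 mm (18 expected) with a slope under 0.2 %. The cover's centre is at about (591, -264), near the tray's centre of about (594, -267), and the gripper is clear of it.
- **Tray choice:** Two look-alike trays were in view. I took the one at y ≈ -265, since the other is at y ≈ -175 and also too close to the base to reach.
- **Problems:** One set of release calls was refused for a missing "rotation" key and moved nothing; I resent it. In the last picture the network outlined the other tray instead of this one, so I compared against the earlier outline and the picture itself.

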